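# Clear the glass grinder and hold its splash shield open

### The arm

A 6-joint arm with a two-finger parallel gripper is mounted at the origin on the work surface. World frame = base frame: x ahead of the robot, y to its left, z up, the work surface at z = 0. Lengths are in m, angles in degrees, forces in N, time in s.
With the tool pointing down it reaches from about 0.3 to 0.75 m from the base axis. Payload 8.5 kg.
Tool frame: the origin (TCP) lies at the very end of the fingers, on their centre line; the grasp point (between the pads) lies 19 mm behind it; z points along the fingers, y is the line along which they close (so a half turn about z gives the same grasp; the last joint's range is limited). The gripper opens to 85 mm and grips with 20 to 120 N. Pads are 22 mm wide; open, the fingers measure 114 mm over their backs; the gripper's body (76 mm by 85 mm) begins 54 mm behind the grasp point. The pads swing forward as they close: fully open they stand 13 mm farther back than shut.
Start: joints at [51.492, 21.807, 74.336, -0, 83.858, -12.336], TCP at [0.243, 0.494, 0.231] pointing down, gripper open.
Joint ranges: [-178.18, 178.18], [-50.72, 133.34], [12.68, 142.11], [-81.47, 261.47], [9.98, 163.14], [-165.26, 165.26]. Speed limits (degrees/s): [136.94, 136.94, 180, 180, 180, 180].

### API

Orientations are given as a 3x3 rotation matrix whose columns are the frame's x, y, z axes.
In Python, from rig import * gives the robot as it stands. The module is installed in compiled form; this text tells all that it offers.
- The arm moves only by the shell command python3 -m pendant 'ROWS' [OPENING] [FORCE]. ROWS is JSON, a list of rows, each a list of 2 entries, a list of its own where there are three numbers: the shift along the tool's x, y, z as a fraction of full scale, then the turn, a rotation vector about the tool's x, y, z as a fraction of full scale. A call has 1 to 8 rows; each row shifts and turns the commanded pose from where the row before left it, along the tool's axes as they then stand; what a row does not reach is not made up. Full scale, the value 1, is 40 mm for a shift and 5 degrees for a turn. A row lasts 1/8 s, in which the tool goes at most 62.5 mm and 10.7 degrees, less where a joint would pass 70% of its speed; a pose out of reach is approached as far as the arm can. A call with a number of a shift or a turn outside -1 to 1 is refused whole. A call with a gripper value outside its range is refused whole. OPENING is the opening, from 0 (shut) to 1 (fully open), set as the call begins (- or left out, the last holds). The fingers move at their own pace and stop on an object; FORCE is the grip in N (left out, the last holds). Time passes only in rows, so rows that do not move let the fingers close. It gives the time, the measured TCP pose, the force, the opening and the grip force at its end, in the units of the state.
- observe(): the state, without advancing time (a new reading comes with each control period).
- get_image(name): name is "side" or "top"; returns a dict with "img" (384x512x3 uint8, blue, green, red), "range_z" (384x512 float32, m along the optical axis (not along the pixel's ray), 0 where there is no reading), "camera_matrix" (3x3 intrinsics, pixels), "dist_coeffs" ([k1, k2, p1, p2, k3] as OpenCV has them; the pictures are not rectified), "eye" and "rotation" of the camera in the world. Camera axes: x right, y down, z forward; pixel columns grow to the right and rows downward; lengths in m; the calibration is good to about 2 mm. A picture is of the moment at which its call begins.
- close_job(): hands the job in; it is judged then, once.
Trained networks look in the newest picture that a camera, given by its name, has taken for a name from the list of things; names that differ only in an ending like _2 or _b are one class to them, and where a whole thing is asked for, a point or a joint stands for the part that bears it (a point fixed in the world has none). Each returns a list of dicts, best first, with "conf" (0 to 1); they miss things now and then, are a little off and sometimes report something else, mostly with a low value. They report only what shows in the picture. A call takes as long as a camera call.
- regions_of(camera, query): "mask" (384x512 bool, what is visible of it).
- landmark_of(camera, query): "point" ([x, y, z] in m, in world coordinates, good to about 4 mm: a listed point, or the origin of a listed thing).
The state is a dict: "time_s": time; "q": joint angles; "qvel": joint speeds; "joint_efforts": joint torques, N m; "position": TCP position; "tool_rot": TCP orientation; "ft_force": force on the tool from outside, world axes, zero at the start; "wrist_torque": the same for the moment, N m; "grip_width": finger opening in m; "gripper_force": force on a finger pad.
Only numpy, scipy, OpenCV 4.12 (cv2) and the standard library are available. Lean on these libraries where they do the work, as an engineer would, in place of code of your own. Each camera call takes 0.05 s, during which the arm holds its last target. There are 200 camera calls.

### The job

The glass grinder needs a new grinding head, but a finished glass tile has been left leaning over the edge of its shut splash shield: stand the tile upright, on the short edge it now rests on, in the middle of the free slot of the wooden drying rack, fully down in the slot, without dropping it, and let go of it. Only then lift the shield, which has a handle bar, to 45 degrees and hold it still there in the fingers, so that a colleague can reach the head; it falls shut by itself, so finish while still holding it. Leave the glass strip in the rack, the marker, the loose steel bit and the jar where they are.

Things in the scene. Friction and masses are not known exactly. Their poses are not given: they have to be found in the camera images.
- grinder: Bench glass grinder, fixed: a white tub 200 (x) by 220 (y) by 80 mm tall, covered by the splash shield, whose top is 90 mm above the bench. Origin: centre of its underside, on the bench. -x is its front (handle side), z up. A drip ledge 4 mm high juts out 62 mm from its +y side, with a lip 12 mm tall along the ledge's outer edge (y = 159 to 165 mm). At the back two small hinges.
- shield (a joint): Opening angle of the splash shield in rad: 0 shut (level, on the tub), grows as the front edge rises; 45 degrees is 0.785. Stop at 1.9. Free hinge, no spring: the shield (about 0.4 kg) falls shut when let go at 45 degrees. It starts shut. Clear panel 200 (along the grinder's x) by 220 mm in a grey frame 10 mm thick, hinged along its far edge.
- shield_hinge (a point): Point on the hinge axis at the middle of the grinder's far (+x) rim, 85 mm above the bench, at (100, 0, 85) mm in the grinder's frame. The axis is parallel to the grinder's y.
- shield_handle (a point): Middle of the shield's handle: a round steel bar 12 mm in diameter parallel to the grinder's y, 45 mm in front of the shield's front edge and 245 mm from the hinge axis, at (-145, 0, 85) mm in the grinder's frame while shut. Bar 120 mm long; two 10 mm arms, 100 mm apart inside, join it to the shield, and the window between bar and shield (39 by 100 mm) is open, as is the space under the bar. The bar is fixed to the shield and turns with it.
- tile: Loose green glass tile, 100 (x) by 8 (y, thickness) by 160 mm (z), about 0.3 kg. Origin: centre of the 100 by 8 mm edge it stands on; z runs up the tile. It starts with that edge on the grinder's drip ledge, leaning 25 degrees from upright against the shield's top +y edge, which it passes 100 mm up its length; its top 60 mm stick out over the shield.
- rack: Wooden drying rack, fixed: block 90 (x) by 170 (y) by 45 mm tall, origin at the centre of its underside. Two slots run through along x, each 13 mm wide (y) and 30 mm deep (floor 15 mm above the bench), centred at y = -45 mm (free) and y = +45 mm (holds the glass strip).
- strip: Bystander: glass strip 70 (x) by 9 (y) by 120 mm (z) standing in the rack's other slot. Origin: centre of its underside.
- marker: Bystander: marker pen lying on the bench, 135 mm long along its x (-50 to +85 mm), 18 mm thick. Origin: on its underside.
- bit: Bystander: loose steel grinding bit standing on the bench, 26 mm in diameter, 30 mm tall. Origin: centre of its underside.
- jar: Bystander: closed jar, 60 mm in diameter, 90 mm tall. Origin: centre of its underside.

How it is judged:
By the outcome, as a careful person would: the job done as asked, in the order asked, and still so for the second after the job is handed in, while the arm keeps its last pose, push and grip.
It also fails if it takes over 56 s, if anything falls off the work surface, if the arm or the gripper's body presses on something with over 40 N, if the wrist force passes 120 N, or if a joint passes its speed limit or range.

## Working session

There is one attempt and no reset: what is moved stays moved. The work goes in short steps, Python scripts to look and compute and a shell command to move; the robot and the scene stay as the last step left them, time stands still between calls to the robot, and variables do not carry over. Pictures are saved under pics/ and viewed, at most 10 in all, crops included, and the job is handed in when it is done.

```bash
mkdir -p pics
cat > h.py <<'E'
from rig import *
import numpy as np, cv2
def cloud(im,mask):
    v,u=np.nonzero(mask&(im["range_z"]>0)); z=im["range_z"][v,u].astype(float)
    p=cv2.undistortPoints(np.stack([u,v],1).astype(float)[:,None],np.array(im["camera_matrix"]),np.array(im["dist_coeffs"]))[:,0]
    c=np.c_[p*z[:,None],z]
    return c@np.array(im["rotation"]).T+np.array(im["eye"])
E
python3 - <<'E'
from h import *
np.set_printoptions(precision=4,suppress=True)
ims={c:get_image(c) for c in("side","top")}
cv2.imwrite("pics/a.png",np.hstack([cv2.resize(ims[c]["img"],(400,300)) for c in ims]) if 0 else np.vstack([cv2.resize(ims[c]["img"],(400,300)) for c in ims]))
for c in ims: cv2.imwrite(f"pics/{c}0.png",ims[c]["img"]); print(c,ims[c]["eye"],np.array(ims[c]["rotation"]).tolist())
for n in["grinder","shield_hinge","shield_handle","tile","rack","strip","marker","bit","jar"]:
  for c in ims:
    print(n,c,[(round(d["conf"],2),np.round(d["point"],4)) for d in landmark_of(c,n)[:2]])
for n in["tile","rack","strip","shield"]:
  for c in ims:
    for d in regions_of(c,n)[:1]:
      P=cloud(ims[c],d["mask"]);print(n,c,d["conf"],len(P),np.percentile(P,[2,50,98],axis=0).tolist() if len(P) else 0)
s=observe();print(s)
E
```

```text
side [0.4316 0.9091 0.7271] [[-0.9874850017131367, -0.09850738865826256, 0.12316519707829839], [-0.15694287627632458, 0.536692138461516, -0.8290539681466577], [0.015566148454911622, -0.8380082594421936, -0.5454354701785946]]
top [ 0.4426 -0.0359  1.4461] [[0.012701049843815069, -0.9955839985111916, 0.09301174786731213], [-0.9998536120954219, -0.013711667999499312, -0.010234478023302082], [0.01146462875992372, -0.0928681434569413, -0.9956124096345216]]
grinder side [(0.82, array([ 0.6408, -0.1077,  0.0008]))]
grinder top []
shield_hinge side [(0.91, array([ 0.7404, -0.1139,  0.0837]))]
shield_hinge top []
shield_handle side [(0.84, array([ 0.4975, -0.0825,  0.0865]))]
shield_handle top [(0.83, array([ 0.4976, -0.0859,  0.077 ]))]
tile side [(0.82, array([0.6764, 0.0493, 0.0052]))]
tile top [(0.93, array([0.6728, 0.0474, 0.0042]))]
rack side [(0.56, array([ 0.5087,  0.2824, -0.0008]))]
rack top [(0.97, array([ 0.5059,  0.2827, -0.0009]))]
strip side [(0.78, array([0.5177, 0.3309, 0.0145]))]
strip top [(0.61, array([0.5153, 0.3282, 0.0174])), (0.21, array([ 0.6353, -0.3742, -0.0008]))]

[... 1948 characters left out ...]
.6265799924099857, -0.11253651780675253, 0.08935784705499772], [0.7370238997709928, -0.0006140929005267932, 0.09562126507160959]]
{'time_s': 1.4, 'q': array([ 51.4939,  21.806 ,  74.3371,  -0.0005,  83.858 , -12.3372]), 'qvel': array([ 0.0124, -0.0009, -0.0206, -0.0518, -0.0334,  0.0799]), 'joint_efforts': array([  0.0009, -44.8335, -23.1465,  -0.0001,   0.0006,  -0.    ]), 'position': array([0.2426, 0.4936, 0.2313]), 'tool_rot': array([[-0.8975,  0.441 , -0.    ],
       [ 0.441 ,  0.8975, -0.    ],
       [-0.    , -0.    , -1.    ]]), 'ft_force': array([-0.2347, -1.3836, -0.658 ]), 'wrist_torque': array([ 0.0116,  0.0298, -0.0224]), 'gripper_force': 0.0, 'grip_width': 0.08529584952813286}
```

Run:
```python
from h import *
np.set_printoptions(precision=4,suppress=True)
for c in("side","top"):
  im=get_image(c)
  for n in("tile","rack","strip","shield","shield_handle"):
    R=regions_of(c,n)
    if not R: print(c,n,"none");continue
    m=cv2.erode(R[0]["mask"].astype(np.uint8),np.ones((3,3) if n!="shield_handle" else (1,1))).astype(bool)
    P=cloud(im,m)
    if n in("rack",): P=P[abs(P[:,2]-.045)<.004]
    if n=="shield": P=P[abs(P[:,2]-.09)<.006]
    q=np.median(P,0);
    for _ in range(3):
      U,S,V=np.linalg.svd(P-P.mean(0),full_matrices=False); d=abs((P-P.mean(0))@V[2]); P=P[d<max(.003,2*np.median(d))] if len(P)>50 else P
    rr=cv2.minAreaRect((P[:,:2]*1000).astype(np.float32))
    print(c,n,len(P),"mean",P.mean(0),"normal",V[2],"ax",V[0],"rect",np.round(rr[0],1),np.round(rr[1],1),round(rr[2],2))
    if n=="rack":
      print(cv2.fitLine(P[:,:2].astype(np.float32),cv2.DIST_L2,0,.01,.01).ravel())
      np.save(f"rack_{c}.npy",P)
```

```text
side tile 1752 mean [0.6674 0.0152 0.0822] normal [-0.1191 -0.8969 -0.4259] ax [-0.0885 -0.4177  0.9043] rect [668.2  16.1] [68.2 96.5] 81.78
side rack 1249 mean [0.5014 0.2989 0.0448] normal [-0.0051  0.0015 -1.    ] ax [-0.228  -0.9737 -0.0003] rect [507.  289.9] [169.4  87.3] 78.98
[0.228  0.9737 0.5014 0.2989]
side strip 1152 mean [0.5159 0.3354 0.0922] normal [ 0.1873  0.9823 -0.0032] ax [ 0.0151 -0.0061 -0.9999] rect [516.6 335.1] [ 5.9 70.9] 78.85
side shield 1988 mean [ 0.6108 -0.1092  0.0889] normal [-0.0021  0.0024 -1.    ] ax [-0.5912  0.8065  0.0032] rect [614.9 -97. ] [218.7 247.3] 82.67
side shield_handle 2142 mean [ 0.6167 -0.1098  0.0888] normal [ 0.0028  0.0019 -1.    ] ax [-0.6394  0.7689 -0.0003] rect [ 615.1 -100.7] [226.8 254.1] 81.8
top tile 446 mean [0.6642 0.0112 0.0885] normal [0.1226 0.8976 0.4234] ax [-0.002   0.4269 -0.9043] rect [664.1  12.6] [68.7 94.6] 82.41
top rack 451 mean [0.5042 0.2634 0.0454] normal [-0.0046 -0.0082 -1.    ] ax [-0.1756 -0.9844  0.0089] rect [508.6 282.9] [166.4  78. ] 79.83
[0.1796 0.9837 0.5042 0.2634]
top strip 137 mean [0.5143 0.3257 0.0993] normal [ 0.2142  0.9767 -0.0157] ax [-0.0455 -0.0061 -0.9989] rect [514.6 326.1] [ 5.3 58.3] 77.51
top shield 2271 mean [ 0.631  -0.112   0.0894] normal [-0.0015 -0.0011 -1.    ] ax [-0.7961  0.6052  0.0006] rect [ 613.2 -103.8] [214.5 245.3] 82.42
top shield_handle 2466 mean [ 0.6268 -0.1107  0.0894] normal [0.0028 0.0018 1.    ] ax [-0.8819  0.4715  0.0016] rect [ 612.9 -103. ] [219.5 251.4] 82.26
```

View pics/side0.png

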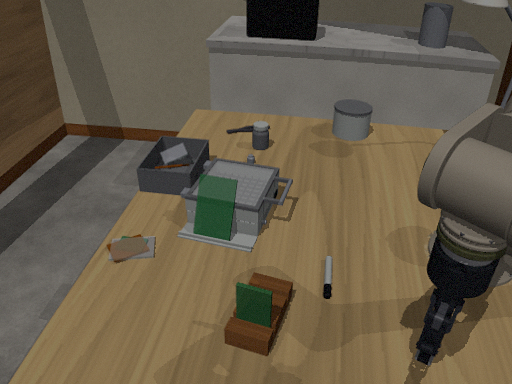

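View pics/top0.png

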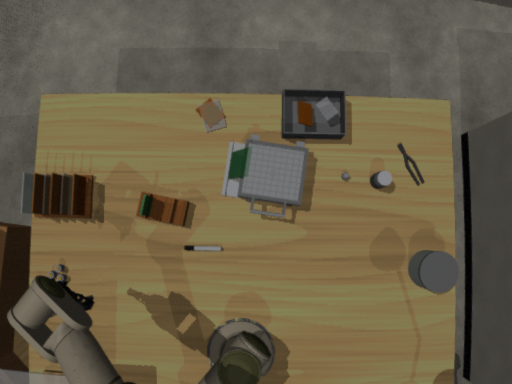

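```bash
cat >> h.py <<'E'
from scipy.spatial.transform import Rotation as Ro
np.set_printoptions(precision=4,suppress=True)
def tz(yaw,tilt,sgn=-1): # tool: y along frame y, x along -x of frame; tilt about frame x
    Rw=Ro.from_euler('z',yaw,degrees=True)*Ro.from_euler('x',tilt,degrees=True)
    return Rw.as_matrix()@np.array([[-1,0,0],[0,1,0],[0,0,-1.]])
def plan(pos,R):
    s=observe();T=s["tool_rot"];p=s["position"]
    print("t",s["time_s"],"pos",p,"w",s["grip_width"],"gf",s["gripper_force"],"F",s["ft_force"])
    rv=Ro.from_matrix(T.T@R).as_rotvec(degrees=True)
    print("turn(units)",rv/5,"| shift in current tool axes (units)",T.T@(np.array(pos)-p)/.04,"| in final axes",R.T@(np.array(pos)-p)/.04)
G=-7.7; RK=-10.8
E
python3 - <<'E'
from h import *
R=tz(G,25);print(R)
plan([.6606,-.045,.25],tz(G,0))
plan([.6606,-.0383,.1875],R)
# rack slot: top-surface points histogram along rack y
a=np.radians(RK);ey=np.array([-np.sin(a),np.cos(a)]);ex=np.array([np.cos(a),np.sin(a)])
for c in("side","top"):
  P=np.load(f"rack_{c}.npy");d=P[:,:2]-[.507,.2826]
  h,e=np.histogram(d@ey,np.arange(-.1,.1,.003));print(c,list(zip(np.round(e[:-1]*1000).astype(int).tolist(),h.tolist())))
  x=d@ex;print(np.percentile(x,[1,99]))
E
```

```text
[[-0.991   0.1214  0.0566]
 [ 0.134   0.8981  0.4188]
 [ 0.      0.4226 -0.9063]]
t 2.0 pos [0.2426 0.4936 0.2313] w 0.08538624169900749 gf 0.0 F [-0.1063 -0.8406 -0.1424]
turn(units) [-0.0001  0.     -3.6943] | shift in current tool axes (units) [-15.318   -7.4751  -0.4666] | in final axes [-12.1605 -11.9432  -0.4667]
t 2.0 pos [0.2426 0.4936 0.2313] w 0.08538624169900749 gf 0.0 F [-0.1063 -0.8406 -0.1424]
turn(units) [-4.9564  0.8059 -3.6353] | shift in current tool axes (units) [-15.2441  -7.3247   1.0959] | in final axes [-12.1381 -11.1369  -3.9841]
side [(-100, 0), (-97, 0), (-94, 0), (-91, 0), (-88, 0), (-85, 0), (-82, 0), (-79, 5), (-76, 35), (-73, 37), (-70, 40), (-67, 42), (-64, 38), (-61, 40), (-58, 32), (-55, 44), (-52, 44), (-49, 45), (-46, 8), (-43, 0), (-40, 0), (-37, 2), (-34, 13), (-31, 11), (-28, 15), (-25, 12), (-22, 11), (-19, 15), (-16, 11), (-13, 16), (-10, 12), (-7, 10), (-4, 12), (-1, 11), (2, 12), (5, 6), (8, 11), (11, 9), (14, 7), (17, 10), (20, 7), (23, 8), (26, 8), (29, 6), (32, 8), (35, 3), (38, 5), (41, 5), (44, 1), (47, 0), (50, 0), (53, 0), (56, 9), (59, 36), (62, 63), (65, 59), (68, 48), (71, 46), (74, 60), (77, 53), (80, 52), (83, 45), (86, 72), (89, 39), (92, 0), (95, 0)]
[-0.0445  0.0409]
top [(-100, 0), (-97, 0), (-94, 0), (-91, 0), (-88, 0), (-85, 1), (-82, 10), (-79, 15), (-76, 15), (-73, 9), (-70, 11), (-67, 13), (-64, 12), (-61, 10), (-58, 14), (-55, 12), (-52, 16), (-49, 6), (-46, 0), (-43, 0), (-40, 0), (-37, 3), (-34, 12), (-31, 13), (-28, 13), (-25, 16), (-22, 11), (-19, 13), (-16, 10), (-13, 13), (-10, 17), (-7, 10), (-4, 7), (-1, 11), (2, 19), (5, 11), (8, 10), (11, 16), (14, 13), (17, 12), (20, 14), (23, 15), (26, 15), (29, 13), (32, 11), (35, 7), (38, 1), (41, 0), (44, 0), (47, 0), (50, 0), (53, 0), (56, 0), (59, 0), (62, 0), (65, 0), (68, 0), (71, 0), (74, 0), (77, 0), (80, 0), (83, 1), (86, 0), (89, 0), (92, 0), (95, 0)]
[-0.0363  0.0395]
```

```bash
python3 -m pendant '[[[-1,-0.5,-0.06],[0,0,0]],[[-1,-0.5,-0.06],[0,0,0]],[[-1,-0.5,-0.06],[0,0,0]],[[-1,-0.5,-0.06],[0,0,0]],[[-1,-0.5,-0.06],[0,0,0]],[[-1,-0.5,-0.06],[0,0,0]],[[-1,-0.5,-0.06],[0,0,0]],[[-1,-0.5,-0.06],[0,0,0]]]' 0.4 50
python3 -m pendant '[[[-1,-0.5,0],[0,0,0]],[[-1,-0.5,0],[0,0,0]],[[-1,-0.5,0],[0,0,0]],[[-1,-0.5,0],[0,0,0]],[[-1,-0.5,0],[0,0,0]],[[-1,-0.5,0],[0,0,0]],[[-1,-0.5,0],[0,0,0]],[[0,0,0],[0,0,-1]]]'
python3 -m pendant '[[[0,0,0],[0,0,-1]],[[0,0,0],[0,0,-1]],[[0,0,0],[0,0,-0.7]],[[0,0,0],[-1,0,0]],[[0,0,0],[-1,0,0]],[[0,0,0],[-1,0,0]],[[0,0,0],[-1,0,0]],[[0,0,0],[-1,0,0]]]'
python3 -c "
from h import *
plan([.6606,-.0383,.1875],tz(G,25))"
```

```text
time_s: 3.0
position: [0.46, 0.2076, 0.2507]
tool_rot: [[-0.897, 0.441, 0.0], [0.441, 0.897, 0.0], [-0.0, 0.0, -1.0]]
ft_force: [0.7, 1.1, -0.6]
grip_width: 0.0341
gripper_force: 0.0
time_s: 4.0
position: [0.6499, -0.0431, 0.2492]
tool_rot: [[-0.932, 0.362, -0.001], [0.362, 0.932, -0.0], [0.001, -0.0, -1.0]]
ft_force: [-0.2, 0.9, -0.4]
grip_width: 0.0343
gripper_force: 0.0
time_s: 5.0
position: [0.6488, -0.0404, 0.2506]
tool_rot: [[-0.991, 0.121, 0.057], [0.134, 0.897, 0.421], [-0.0, 0.425, -0.905]]
ft_force: [0.7, 0.7, -0.5]
grip_width: 0.0338
gripper_force: 0.0
t 5.0 pos [ 0.6488 -0.0404  0.2506] w 0.033783479383583365 gf 0.0 F [ 0.6799  0.666  -0.5437]
turn(units) [0.0312 0.0016 0.0058] | shift in current tool axes (units) [-0.2851 -0.5885  1.4672] | in final axes [-0.2857 -0.5843  1.4688]
```

```bash
python3 -m pendant '[[[-0.15,-0.3,0.73],[0,0,0]],[[-0.14,-0.29,0.74],[0,0,0]],[[0,0,0],[0,0,0]]]'
python3 - <<'E'
from h import *
im=get_image("side");cv2.imwrite("pics/c.png",cv2.resize(im["img"][60:270,130:350],None,fx=2.8,fy=2.8))
plan([.665,-.0048,.115],tz(G,25))
R=regions_of("side","tile")
if R:
  P=cloud(im,cv2.erode(R[0]["mask"].astype(np.uint8),np.ones((3,3)))>0);s=observe()
  L=(P-s["position"])@s["tool_rot"]*1000;print(len(P),"tile upper face in tool mm",np.percentile(L,[3,50,97],axis=0))
E
```

```text
time_s: 5.38
position: [0.66, -0.0381, 0.185]
tool_rot: [[-0.991, 0.123, 0.052], [0.133, 0.897, 0.42], [0.005, 0.424, -0.906]]
ft_force: [-0.8, -0.9, 0.9]
grip_width: 0.0341
gripper_force: 0.0
t 5.425 pos [ 0.6606 -0.0383  0.1871] w 0.03417406776593283 gf 0.0 F [ 0.0906 -1.3078  0.6904]
turn(units) [ 0.0052 -0.0165  0.0001] | shift in current tool axes (units) [0.0007 0.003  1.9917] | in final axes [0.0035 0.0039 1.9917]
2064 tile upper face in tool mm [[-43.4744   0.537   47.5307]
 [  1.7043   4.1242 117.5091]
 [ 46.007    7.7535 189.7833]]
```

View pics/c.png

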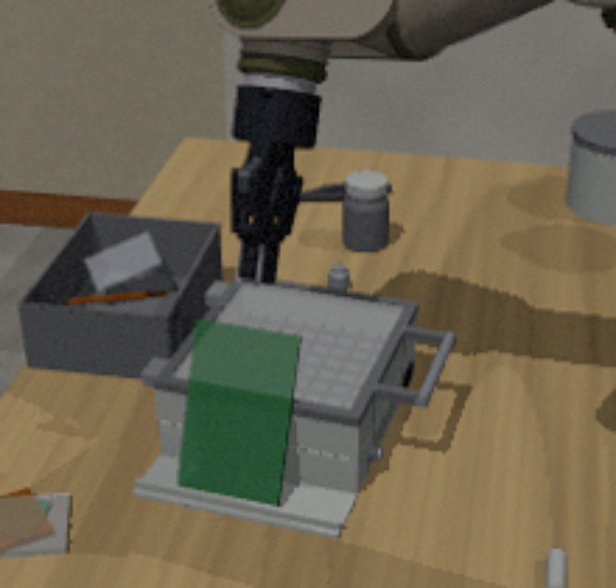

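```bash
python3 -m pendant '[[[0,0,0.5],[0,0,0]],[[0,0,0.5],[0,0,0]],[[0,0,0.5],[0,0,0]],[[0,0,0.45],[0,0,0]],[[0,0,0],[0,0,0]]]'
python3 -m pendant '[[[0,0,0],[0,0,0]],[[0,0,0],[0,0,0]],[[0,0,0],[0,0,0]],[[0,0,0],[0,0,0]],[[0,0,0],[0,0,0]]]' 0 50
```

```text
time_s: 6.1
position: [0.6649, -0.0052, 0.1164]
tool_rot: [[-0.991, 0.121, 0.055], [0.133, 0.898, 0.419], [0.001, 0.423, -0.906]]
ft_force: [0.3, 0.2, 0.1]
grip_width: 0.0342
gripper_force: 0.0
time_s: 6.72
position: [0.6656, -0.0058, 0.1177]
tool_rot: [[-0.991, 0.12, 0.058], [0.134, 0.898, 0.419], [-0.002, 0.423, -0.906]]
ft_force: [-0.8, 1.7, 6.1]
grip_width: 0.0078
gripper_force: 50.6
```

```bash
python3 -m pendant '[[[0,0.08,-0.18],[0,0,0]],[[0,0.16,-0.34],[0,0,0]],[[0,0.16,-0.34],[0,0,0]],[[0,0.16,-0.34],[0,0,0]],[[0,0.16,-0.34],[0,0,0]],[[0,0.16,-0.34],[0,0,0]],[[0,0.16,-0.34],[0,0,0]]]'
python3 -m pendant '[[[0,0,0],[0.6,0,0]],[[0,0,0],[0.8,0,0]],[[0,0,0],[0.8,0,0]],[[0,0,0],[0.8,0,0]],[[0,0,0],[0.8,0,0]],[[0,0,0],[0.8,0,0]],[[0,0,0],[0.4,0,0]],[[0,0,0],[0,0,0]]]'
python3 - <<'E'
from h import *
plan([.4992,.2418,.205],tz(RK,0))
E
```

```text
time_s: 7.6
position: [0.6651, -0.0055, 0.2157]
tool_rot: [[-0.991, 0.121, 0.056], [0.133, 0.898, 0.419], [-0.0, 0.423, -0.906]]
ft_force: [-0.9, -0.5, -2.3]
grip_width: 0.0074
gripper_force: 49.7
time_s: 8.6
position: [0.6651, -0.0051, 0.2147]
tool_rot: [[-0.991, 0.133, -0.0], [0.133, 0.991, 0.001], [0.0, 0.001, -1.0]]
ft_force: [0.1, -0.6, -2.1]
grip_width: 0.0075
gripper_force: 49.7
t 8.6 pos [ 0.6651 -0.0051  0.2147] w 0.0074839535813502125 gf 49.7487598657608 F [ 0.1226 -0.5897 -2.052 ]
turn(units) [ 0.0089 -0.0025  0.6302] | shift in current tool axes (units) [4.9328 5.5654 0.2484] | in final axes [5.2314 5.2861 0.2431]
```

```bash
python3 -m pendant '[[[0.4,0.4,0],[0,0,0]],[[0.7,0.8,0],[0,0,0]],[[0.7,0.8,0],[0,0,0]],[[0.7,0.8,0],[0,0,0]],[[0.7,0.8,0],[0,0,0]],[[0.7,0.8,0],[0,0,0]],[[0.7,0.8,0],[0,0,0]],[[0.3,0.4,0],[0,0,0.63]]]'
python3 -m pendant '[[[0,0,0],[0,0,0]],[[0,0,0],[0,0,0]],[[0,0,0],[0,0,0]],[[0,0,0],[0,0,0]]]'
cat > m.py <<'E'
from h import *
s=observe();print(s["position"],s["time_s"])
a=np.radians(RK);ey=np.array([-np.sin(a),np.cos(a)]);ex=np.array([np.cos(a),np.sin(a)]);o=np.array([.4992,.2418])
for c in("side","top"):
  im=get_image(c);K=np.array(im["camera_matrix"])
  for n in("tile","rack"):
    R=regions_of(c,n)
    if not R: print(c,n,None);continue
    P=cloud(im,cv2.erode(R[0]["mask"].astype(np.uint8),np.ones((3,3)))>0 if n=="tile" else R[0]["mask"])
    print(c,n,round(R[0]["conf"],2),len(P))
    if n=="tile":
      P=P[P[:,2]>.05]
      U,S,V=np.linalg.svd(P-P.mean(0),full_matrices=False);print(" normal",V[2]*np.sign(V[2][1]),"z",np.percentile(P[:,2],[1,99]))
      L=(P[:,:2]-o);print(" ey pct",np.percentile(L@ey*1e3,[3,50,97]),"ex pct",np.percentile(L@ex*1e3,[1,50,99]))
    else:
      L=(P[:,:2]-o);t=abs(P[:,2]-.045)<.004;y=L[t]@ey*1e3;h,e=np.histogram(y,np.arange(-40,30,2));print(" ",[(int(q),int(k)) for q,k in zip(e,h)]);print(" ex",np.percentile(L[t]@ex*1e3,[1,99]))
  cv2.imwrite(f"pics/m_{c}_{s['time_s']:.2f}.png",cv2.resize(im["img"][200:370,180:340] if c=="side" else im["img"][150:260,100:240],None,fx=3.5 if c=="side" else 5,fy=3.5 if c=="side" else 5,interpolation=cv2.INTER_CUBIC))
plan([.4992,.2418,.14],tz(RK,0))
E
python3 m.py;ls pics
```

```text
time_s: 9.6
position: [0.4996, 0.2439, 0.215]
tool_rot: [[-0.982, 0.188, -0.0], [0.188, 0.982, 0.001], [0.001, 0.001, -1.0]]
ft_force: [0.8, -1.0, -2.3]
grip_width: 0.0069
gripper_force: 49.7
time_s: 10.1
position: [0.5011, 0.242, 0.2145]
tool_rot: [[-0.982, 0.189, -0.0], [0.189, 0.982, 0.0], [0.0, 0.0, -1.0]]
ft_force: [-0.3, -0.8, -2.6]
grip_width: 0.0073
gripper_force: 49.7
[0.5011 0.242  0.2145] 10.1
side tile 0.63 2620
 normal [0.1897 0.9818 0.0041] z [0.0956 0.2502]
 ey pct [1.9908 4.1804 6.2888] ex pct [-47.0059  -4.5257  46.7734]
side rack None
top tile 0.41 23
 normal [ 0.1724  0.985  -0.0015] z [0.1123 0.1659]
 ey pct [-4.0156 -3.4587 -2.8255] ex pct [21.2274 33.4058 44.2511]
top rack 0.75 336
  [(-40, 11), (-38, 11), (-36, 11), (-34, 11), (-32, 13), (-30, 14), (-28, 11), (-26, 11), (-24, 13), (-22, 13), (-20, 8), (-18, 13), (-16, 10), (-14, 11), (-12, 5), (-10, 8), (-8, 7), (-6, 1), (-4, 0), (-2, 0), (0, 0), (2, 0), (4, 0), (6, 1), (8, 0), (10, 0), (12, 0), (14, 0), (16, 0), (18, 0), (20, 0), (22, 0), (24, 0), (26, 0)]
 ex [-40.969   42.0294]
t 10.4 pos [0.5008 0.2426 0.2146] w 0.00718966941244041 gf 49.72105801105499 F [ 0.0368 -0.6699 -2.7108]
turn(units) [-0.0002 -0.0003 -0.0045] | shift in current tool axes (units) [ 0.0359 -0.0261  1.8655] | in final axes [ 0.036  -0.0262  1.8655]
a.png
c.png
m_side_10.10.png
m_top_10.10.png
side0.png
top0.png
```

```bash
python3 -m pendant '[[[0,0,0.25],[0,0,0]],[[0,0,0.25],[0,0,0]],[[0,0,0.25],[0,0,0]],[[0,0,0.25],[0,0,0]],[[0,0,0.1],[0,0,0]],[[0,0,0.05],[0,0,0]],[[0,0,0.05],[0,0,0]]]'
python3 -m pendant '[[[0,0,0.05],[0,0,0]],[[0,0,0.05],[0,0,0]],[[0,0,0],[0,0,0]]]'
```

```text
time_s: 11.28
position: [0.5009, 0.2426, 0.1668]
tool_rot: [[-0.982, 0.188, 0.001], [0.188, 0.982, 0.0], [-0.001, 0.0, -1.0]]
ft_force: [0.2, -0.6, -3.0]
grip_width: 0.0071
gripper_force: 49.7
time_s: 11.65
position: [0.5007, 0.2426, 0.1625]
tool_rot: [[-0.982, 0.188, -0.0], [0.188, 0.982, -0.0], [0.0, -0.0, -1.0]]
ft_force: [0.1, 1.3, -2.6]
grip_width: 0.0072
gripper_force: 49.7
```

```bash
python3 -m pendant '[[[0,0,0.1],[0,0,0]],[[0,0,0.1],[0,0,0]],[[0,0,0.1],[0,0,0]],[[0,0,0],[0,0,0]]]'
python3 -m pendant '[[[0,0,0.1],[0,0,0]],[[0,0,0.06],[0,0,0]],[[0,0,0],[0,0,0]]]'
```

```text
time_s: 12.15
position: [0.5006, 0.2425, 0.1502]
tool_rot: [[-0.982, 0.188, -0.001], [0.188, 0.982, -0.0], [0.001, -0.0, -1.0]]
ft_force: [-0.7, -0.3, -2.7]
grip_width: 0.0074
gripper_force: 49.7
time_s: 12.52
position: [0.5007, 0.2426, 0.144]
tool_rot: [[-0.982, 0.188, -0.0], [0.188, 0.982, -0.0], [0.0, -0.0, -1.0]]
ft_force: [-0.1, 0.6, -3.2]
grip_width: 0.0076
gripper_force: 49.7
```

```bash
for i in 1; do :; done; python3 -m pendant '[[[0,0,0.06],[0,0,0]],[[0,0,0.03],[0,0,0]],[[0,0,0],[0,0,0]]]'|grep -E "pos|ft"
python3 -m pendant '[[[0,0,0.03],[0,0,0]],[[0,0,0.02],[0,0,0]],[[0,0,0],[0,0,0]]]'|grep -E "pos|ft"
python3 -m pendant '[[[0,0,0.025],[0,0,0]],[[0,0,0],[0,0,0]]]'|grep -E "pos|ft"
```

```text
position: [0.5007, 0.2426, 0.1405]
ft_force: [1.2, 0.8, -3.0]
position: [0.5009, 0.2427, 0.1391]
ft_force: [-2.0, -0.5, 3.9]
position: [0.501, 0.2428, 0.1391]
ft_force: [-4.7, 0.4, 12.0]
```

```bash
python3 -m pendant '[[[0,0,-0.03],[0,0,0]],[[0,0,0],[0,0,0]],[[0,0,0],[0,0,0]],[[0,0,0],[0,0,0]]]' 0.35
python3 m.py
```

```text
time_s: 14.02
position: [0.5008, 0.2426, 0.1387]
tool_rot: [[-0.982, 0.188, -0.0], [0.188, 0.982, -0.0], [0.0, -0.0, -1.0]]
ft_force: [0.1, 0.4, 0.2]
grip_width: 0.03
gripper_force: 0.0
[0.5008 0.2426 0.1387] 14.025
side tile 0.6 1701
 normal [0.1884 0.9821 0.0061] z [0.0528 0.1747]
 ey pct [3.1076 5.1201 7.2534] ex pct [-47.5828 -11.0717  46.9215]
side rack 0.78 1891
  [(-40, 0), (-38, 1), (-36, 1), (-34, 2), (-32, 0), (-30, 1), (-28, 1), (-26, 0), (-24, 0), (-22, 0), (-20, 0), (-18, 0), (-16, 0), (-14, 0), (-12, 0), (-10, 0), (-8, 0), (-6, 0), (-4, 0), (-2, 0), (0, 0), (2, 0), (4, 2), (6, 2), (8, 12), (10, 7), (12, 8), (14, 13), (16, 9), (18, 9), (20, 9), (22, 12), (24, 4), (26, 11)]
 ex [-44.591   44.9448]
top tile 0.39 4359
 normal [-0.0003  0.      1.    ] z [0.0818 0.096 ]
 ey pct [-414.9006 -314.1108 -213.3229] ex pct [100.1288 198.6476 304.1247]
top rack 0.47 215
  [(-40, 13), (-38, 12), (-36, 10), (-34, 9), (-32, 9), (-30, 9), (-28, 9), (-26, 7), (-24, 7), (-22, 7), (-20, 9), (-18, 4), (-16, 5), (-14, 6), (-12, 7), (-10, 3), (-8, 4), (-6, 0), (-4, 0), (-2, 0), (0, 0), (2, 0), (4, 0), (6, 0), (8, 0), (10, 0), (12, 0), (14, 0), (16, 0), (18, 0), (20, 0), (22, 0), (24, 0), (26, 0)]
 ex [-40.4888  42.979 ]
t 14.325 pos [0.5008 0.2426 0.1388] w 0.029855223876959568 gf 0.0 F [ 0.695  -0.2023 -0.5791]
turn(units) [-0.0002  0.     -0.0046] | shift in current tool axes (units) [ 0.0357 -0.0267 -0.0298] | in final axes [ 0.0357 -0.0267 -0.0298]
```

```bash
python3 -m pendant '[[[0,0,-0.1],[0,0,0]],[[0,0,-0.3],[0,0,0]],[[0,0,-0.5],[0,0,0]],[[0,0,-0.7],[0,0,0]],[[0,0,-0.9],[0,0,0]],[[0,0,-0.5],[0,0,0]]]' |grep -E "time|pos|ft"
python3 -m pendant '[[[0,-1,0],[0,0,0]],[[0,-1,0],[0,0,0]],[[0,-1,0],[0,0,0]],[[0,-1,0],[0,0,0]],[[0,-1,0],[0,0,0]],[[0,-1,0],[0,0,0]],[[0,-1,0],[0,0,0]],[[-0.3,-1,0],[0,0,0]]]'|grep -E "time|pos|ft"
python3 -m pendant '[[[0,0,0],[0,0,1]],[[0,0,0],[0,0,1]],[[0,0,0],[0,0,1]],[[0,0,0],[0,0,1]],[[0,0,0],[0,0,1]],[[0,0,0],[0,0,1]],[[0,0,0],[0,0,1]],[[0,0,0],[0,0,1]]]' >/dev/null
python3 -m pendant '[[[0,0,0],[0,0,1]],[[0,0,0],[0,0,1]],[[0,0,0],[0,0,1]],[[0,0,0],[0,0,1]],[[0,0,0],[0,0,1]],[[0,0,0],[0,0,1]],[[0,0,0],[0,0,1]],[[0,0,0],[0,0,1]]]' >/dev/null
python3 -m pendant '[[[0,0,0],[0,0,1]],[[0,0,0],[0,0,0.4]],[[0,0,0],[-1,0,0]],[[0,0,0],[-1,0,0]],[[0,0,0],[-1,0,0]],[[0,0,0],[-1,0,0]],[[0,0,0],[-1,0,0]],[[0,0,0],[-1,0,0]]]' >/dev/null
python3 -m pendant '[[[0,0,0],[-1,0,0]],[[0,0,0],[-1,0,0]],[[0,0,0],[0,0,0]]]' 0.32
cat >> h.py <<'E'
def th(phi):
    return Ro.from_euler('z',G,degrees=True).as_matrix()@np.array([[0,np.cos(np.radians(phi)),np.sin(np.radians(phi))],[1,0,0],[0,np.sin(np.radians(phi)),-np.cos(np.radians(phi))]])
E
python3 - <<'E'
from h import *
for d in(-.09,0):
  R=th(40);plan(np.array([.496,-.085,.085])+R[:,2]*(.019+d),R)
print(observe()["q"])
for c in("side","top"):
  im=get_image(c)
  for n in("shield_handle","shield_hinge"): print(c,n,[(round(d["conf"],2),d["point"]) for d in landmark_of(c,n)[:1]])
  R=regions_of(c,"shield")
  if R:
    P=cloud(im,R[0]["mask"]);a=np.radians(G);ex=np.array([np.cos(a),np.sin(a)]);ey=np.array([-ex[1],ex[0]])
    P=P[(P[:,2]>.07)&(P[:,2]<.105)]
    L=(P[:,:2]-[.496,-.085]);x=L@ex*1e3;y=L@ey*1e3;h,e=np.histogram(x,np.arange(-20,60,3));print([(int(q),int(k)) for q,k in zip(e,h)])
    b=(x<15)&(x>-15);print("bar",b.sum(),np.median(x[b]),np.percentile(y[b],[2,98]),np.percentile(P[b,2],[10,50,90]))
E
```

```text
time_s: 15.08
position: [0.5011, 0.2427, 0.2617]
ft_force: [-0.6, -0.2, -0.3]
time_s: 16.08
position: [0.452, -0.0751, 0.2601]
ft_force: [0.5, 0.3, 0.5]
time_s: 19.45
position: [0.4517, -0.0737, 0.2587]
tool_rot: [[0.136, 0.76, 0.636], [0.991, -0.104, -0.087], [0.0, 0.642, -0.767]]
ft_force: [0.1, 0.2, -0.1]
grip_width: 0.0278
gripper_force: 0.0
t 19.45 pos [ 0.4517 -0.0737  0.2587] w 0.02784610813489955 gf 0.0 F [ 0.064   0.243  -0.1349]
turn(units) [-0.0124  0.0156 -0.0204] | shift in current tool axes (units) [-0.131  -1.9192  2.2834] | in final axes [-0.1307 -1.9219  2.2812]
t 19.45 pos [ 0.4517 -0.0737  0.2587] w 0.02784610813489955 gf 0.0 F [ 0.064   0.243  -0.1349]
turn(units) [-0.0124  0.0156 -0.0204] | shift in current tool axes (units) [-0.1279 -1.9168  4.5334] | in final axes [-0.1307 -1.9219  4.5312]
[-33.7781  -3.3464 112.0678  27.4495  37.5559 -42.8406]
side shield_handle [(0.91, [0.4938, -0.0871, 0.087])]
side shield_hinge [(0.58, [0.7392, -0.1153, 0.0819])]
[(-20, 0), (-17, 0), (-14, 0), (-11, 0), (-8, 0), (-5, 21), (-2, 27), (1, 22), (4, 10), (7, 10), (10, 11), (13, 11), (16, 11), (19, 9), (22, 9), (25, 14), (28, 10), (31, 11), (34, 10), (37, 15), (40, 9), (43, 59), (46, 54), (49, 54), (52, 51), (55, 46)]
bar 107 1.6529403659799518 [-55.8317  61.5778] [0.0852 0.0906 0.0922]
top shield_handle [(0.87, [0.496, -0.0833, 0.0823])]
top shield_hinge [(0.7, [0.7403, -0.1152, 0.0866])]
[(-20, 0), (-17, 0), (-14, 0), (-11, 0), (-8, 19), (-5, 32), (-2, 32), (1, 23), (4, 5), (7, 4), (10, 6), (13, 7), (16, 5), (19, 4), (22, 6), (25, 4), (28, 5), (31, 4), (34, 4), (37, 7), (40, 5), (43, 47), (46, 54), (49, 57), (52, 56), (55, 53)]
bar 126 -0.9486249601815393 [-60.0028  55.8529] [0.0865 0.0909 0.0934]
```

```bash
python3 -m pendant '[[[-0.03,-0.48,0.57],[0,0,0]],[[-0.03,-0.48,0.57],[0,0,0]],[[-0.03,-0.48,0.57],[0,0,0]],[[-0.03,-0.48,0.57],[0,0,0]],[[0,0,0],[0,0,0]]]'
python3 - <<'E'
from h import *
R=th(40);plan(np.array([.4955,-.085,.085])+R[:,2]*.019,R)
print(observe()["q"])
im=get_image("side");cv2.imwrite("pics/d.png",cv2.resize(im["img"][100:260,200:400],None,fx=3.5,fy=3.5))
E
```

```text
time_s: 20.48
position: [0.4518, -0.078, 0.1417]
tool_rot: [[0.135, 0.76, 0.636], [0.991, -0.106, -0.084], [0.004, 0.641, -0.767]]
ft_force: [-0.0, -1.0, 0.5]
grip_width: 0.0273
gripper_force: 0.0
t 20.475 pos [ 0.4518 -0.078   0.1417] w 0.027260816742857973 gf 0.0 F [-0.0097 -0.9607  0.5455]
turn(units) [-0.0219 -0.0226 -0.036 ] | shift in current tool axes (units) [-0.0323 -0.0598  2.2716] | in final axes [-0.0276 -0.0643  2.2715]
[-34.6619   9.8773 124.8239  63.8052  19.0271 -83.6618]
```

View pics/d.png

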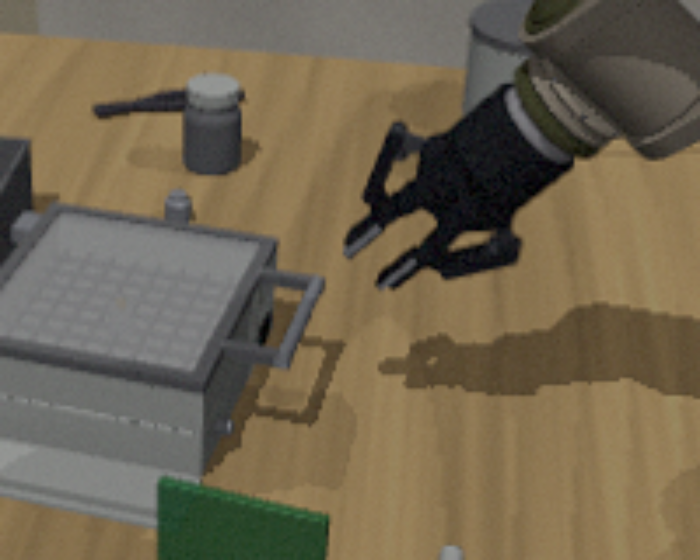

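```bash
python3 -m pendant '[[[0,0,-0.3],[1,0,0]],[[0,0,-0.2],[1,0,0]],[[0,0,0],[1,0,0]],[[0,0,0],[0,0,0]]]'|grep -E "pos|rot"
python3 - <<'E'
from h import *
R=th(25);plan(np.array([.4955,-.085,.085])+R[:,2]*(.019-.07),R);plan(np.array([.4955,-.085,.085])+R[:,2]*.019,R)
print(observe()["q"])
E
```

```text
position: [0.4468, -0.0743, 0.1563]
tool_rot: [[0.123, 0.873, 0.472], [0.992, -0.113, -0.051], [0.009, 0.475, -0.88]]
t 21.025 pos [ 0.4468 -0.0743  0.1563] w 0.02748062595749011 gf 0.0 F [0.7702 0.7114 0.5116]
turn(units) [ 0.6728 -0.1492  0.0652] | shift in current tool axes (units) [-0.1151  0.3195  0.8841] | in final axes [-0.1018  0.3715  0.8652]
t 21.025 pos [ 0.4468 -0.0743  0.1563] w 0.02748062595749011 gf 0.0 F [0.7702 0.7114 0.5116]
turn(units) [ 0.6728 -0.1492  0.0652] | shift in current tool axes (units) [-0.1376  0.2167  2.6309] | in final axes [-0.1018  0.3715  2.6152]
[-31.4724   7.8544 115.5904  22.2486  32.5184 -40.5772]
```

```bash
python3 -m pendant '[[[0,0,0],[0.67,-0.15,0.07]],[[-0.05,0.18,0.4],[0,0,0]],[[-0.05,0.19,0.4],[0,0,0]],[[0,0,0],[0,0,0]]]'|grep -E "pos|rot"
python3 - <<'E'
from h import *
R=th(25);plan(np.array([.4955,-.085,.085])+R[:,2]*.019,R)
print(observe()["q"])
E
```

```text
position: [0.4717, -0.0811, 0.1312]
tool_rot: [[0.134, 0.899, 0.416], [0.991, -0.123, -0.053], [0.003, 0.419, -0.908]]
t 21.525 pos [ 0.4717 -0.0811  0.1312] w 0.02737852593737188 gf 0.0 F [ 0.7657 -0.7317 -0.1703]
turn(units) [-0.0419 -0.0342 -0.0211] | shift in current tool axes (units) [-0.0231  0.0657  1.7772] | in final axes [-0.018   0.0591  1.7775]
[-28.9452  13.5169 111.9253  16.764   32.4403 -33.6083]
```

Aligned; advance over the bar, then close.

```bash
python3 -m pendant '[[[0,0.03,0.4],[0,0,0]],[[-0.02,0.03,0.4],[0,0,0]],[[0,0,0.4],[0,0,0]],[[0,0,0.3],[0,0,0]],[[0,0,0.27],[0,0,0]],[[0,0,0],[0,0,0]]]'|grep -E "pos|rot|ft"
python3 -m pendant '[[[0,0,0],[0,0,0]],[[0,0,0],[0,0,0]],[[0,0,0],[0,0,0]],[[0,0,0],[0,0,0]]]' 0 60
python3 - <<'E'
from h import *
R=th(25);plan(np.array([.4955,-.085,.085])+R[:,2]*.019,R)
print(observe()["q"])
E
```

```text
position: [0.5032, -0.0859, 0.0679]
tool_rot: [[0.134, 0.9, 0.415], [0.991, -0.123, -0.053], [0.003, 0.419, -0.908]]
ft_force: [0.3, -0.5, 0.0]
time_s: 22.78
position: [0.5036, -0.086, 0.0688]
tool_rot: [[0.134, 0.899, 0.417], [0.991, -0.123, -0.054], [0.003, 0.421, -0.907]]
ft_force: [-0.5, 1.6, 6.0]
grip_width: 0.0099
gripper_force: 58.8
t 22.775 pos [ 0.5036 -0.086   0.0688] w 0.009947871795256384 gf 58.840182423591614 F [-0.4743  1.6028  6.0099]
turn(units) [-0.0257 -0.0278 -0.0147] | shift in current tool axes (units) [-0.002  -0.0138  0.0224] | in final axes [-0.002  -0.0139  0.0224]
[-27.2824  23.1461 112.0629  21.7795  22.7119 -38.0525]
```

```bash
cat > arc.py <<'E'
from h import *
import sys
s=observe();T=s["tool_rot"];p=s["position"]
ax=Ro.from_euler('z',G,degrees=True).as_matrix()[:,1]; xg=np.array([ax[1],-ax[0],0])
H=np.array([.4955,-.085,.085])+.245*xg
if len(sys.argv)>1: H=np.array(eval(sys.argv[1]))
g=p-.019*T[:,2]; d=g-H
print("t",s["time_s"],"H",H,"grasp",g,"rad",np.hypot(d@xg,d[2]),"ang",np.degrees(np.arctan2(d[2],-d@xg)),"lat",d@ax)
print("F tool",T.T@s["ft_force"],"Fw",s["ft_force"],"w",s["grip_width"],"q",s["q"])
for a in(1,2.5):
  D=(Ro.from_rotvec(ax*a,degrees=True).as_matrix()-np.eye(3))@(p-H)
  print(a,"shift units",T.T@D/.04,"turn units",T.T@ax*a/5)
E
python3 arc.py
```

```text
t 22.775 H [ 0.7383 -0.1178  0.085 ] grasp [ 0.4957 -0.085   0.0861] rad 0.24483882222808212 ang 0.24925134784478103 lat 3.2168518546427105e-05
F tool [ 1.5412  1.9044 -5.7368] Fw [-0.4743  1.6028  6.0099] w 0.009947871795256384 q [-27.2824  23.1461 112.0629  21.7795  22.7119 -38.0525]
1 shift units [ 0.0003  0.0379 -0.0964] turn units [ 0.2    -0.0003  0.0005]
2.5 shift units [ 0.0007  0.0979 -0.2397] turn units [ 0.5    -0.0006  0.0012]
```

```bash
python3 -m pendant '[[[0,0.04,-0.096],[0.2,0,0]],[[0,0.098,-0.24],[0.5,0,0]],[[0,0.098,-0.24],[0.5,0,0]],[[0,0,0],[0,0,0]]]'|grep -E "ft|pos"
python3 arc.py
```

```text
position: [0.5031, -0.0859, 0.0934]
ft_force: [0.7, 0.5, -1.6]
t 23.275 H [ 0.7383 -0.1178  0.085 ] grasp [ 0.4971 -0.0852  0.1114] rad 0.2448690924374309 ang 6.190191149336037 lat 5.276469805157863e-05
F tool [0.545  0.0769 1.7622] Fw [ 0.7088  0.4589 -1.6417] w 0.00957981750592405 q [-26.1282  21.1265 106.0212  10.3897  35.4356 -25.9718]
1 shift units [ 0.0003  0.0377 -0.0965] turn units [ 0.2    -0.0001  0.0006]
2.5 shift units [ 0.0007  0.0974 -0.24  ] turn units [ 0.5    -0.0003  0.0014]
```

```bash
python3 -m pendant '[[[0,0.098,-0.24],[0.5,0,0]],[[0,0.098,-0.24],[0.5,0,0]],[[0,0.098,-0.24],[0.5,0,0]],[[0,0.098,-0.24],[0.5,0,0]],[[0,0.098,-0.24],[0.5,0,0]],[[0,0,0],[0,0,0]]]'|grep -E "ft|pos"
python3 arc.py
python3 -m pendant '[[[0,0.098,-0.24],[0.5,0,0]],[[0,0.098,-0.24],[0.5,0,0]],[[0,0.098,-0.24],[0.5,0,0]],[[0,0.098,-0.24],[0.5,0,0]],[[0,0.098,-0.24],[0.5,0,0]],[[0,0,0],[0,0,0]]]'|grep -E "ft|pos"
python3 arc.py
```

```text
position: [0.5102, -0.0869, 0.1438]
ft_force: [-0.4, 2.1, -1.4]
t 24.025 H [ 0.7383 -0.1178  0.085 ] grasp [ 0.5081 -0.0867  0.1626] rad 0.2449006699124456 ang 18.483889819364467 lat 4.614575992609171e-05
F tool [ 2.0359 -0.8142  1.3591] Fw [-0.3827  2.1114 -1.432 ] w 0.010297482540136016 q [-23.7795  20.9999  91.985    2.2185  61.08   -17.0657]
1 shift units [ 0.0004  0.0373 -0.0967] turn units [0.2    0.     0.0008]
2.5 shift units [ 0.0009  0.0963 -0.2406] turn units [0.5    0.     0.0019]
position: [0.528, -0.0892, 0.1919]
ft_force: [-6.2, 2.7, 1.7]
t 24.775 H [ 0.7383 -0.1178  0.085 ] grasp [ 0.53   -0.0896  0.2108] rad 0.24493636435616808 ang 30.91239585462095 lat 6.208706022867161e-05
F tool [ 1.8877 -6.6558 -0.9377] Fw [-6.2022  2.7321  1.6765] w 0.010458920415896812 q [-21.6413  25.038   76.1065  -1.2811  85.0813 -13.8074]
1 shift units [ 0.0004  0.037  -0.0969] turn units [0.2    0.0002 0.0009]
2.5 shift units [ 0.001   0.0956 -0.241 ] turn units [0.5    0.0005 0.0022]
```

```bash
python3 -m pendant '[[[0,0.092,-0.24],[0.5,0,0]],[[0,0.092,-0.24],[0.5,0,0]],[[0,0.092,-0.24],[0.5,0,0]],[[0,0.092,-0.24],[0.5,0,0]],[[0,0.092,-0.24],[0.5,0,0]],[[0,0.05,-0.14],[0.3,0,0]],[[0,0,0],[0,0,0]],[[0,0,0],[0,0,0]]]'|grep -E "ft|pos"
python3 arc.py
python3 - <<'E'
from h import *
xg=np.array([np.cos(np.radians(G)),np.sin(np.radians(G)),0])
for c in("side","top"):
  im=get_image(c)
  for n in("shield_handle","shield_hinge"): print(c,n,[(round(d["conf"],2),np.array(d["point"])) for d in landmark_of(c,n)[:1]])
  R=regions_of(c,"shield")
  if R:
    P=cloud(im,cv2.erode(R[0]["mask"].astype(np.uint8),np.ones((3,3)))>0);P=P[P[:,2]>.1]
    for _ in range(4):
      m=P.mean(0);U,S,V=np.linalg.svd(P-m,full_matrices=False);d=abs((P-m)@V[2]);P=P[d<max(.004,1.5*np.median(d))]
    print(c,len(P),"normal",V[2],"angle",np.degrees(np.arctan2(abs(V[2]@xg),abs(V[2][2]))))
  cv2.imwrite(f"pics/e_{c}.png",im["img"])
E
```

```text
position: [0.5593, -0.0935, 0.2397]
ft_force: [-0.1, 4.4, -0.2]
t 25.775 H [ 0.7383 -0.1178  0.085 ] grasp [ 0.5658 -0.0945  0.2576] rad 0.24508934566367774 ang 44.75370018602925 lat 2.1189686964403348e-05
F tool [ 4.3368 -0.5147  0.4369] Fw [-0.0509  4.3838 -0.2099] w 0.01018360950490624 q [-19.6683  33.109   56.1775  -4.1165 110.5226 -12.8417]
1 shift units [ 0.0003  0.037  -0.097 ] turn units [0.2    0.0005 0.0009]
2.5 shift units [ 0.0008  0.0956 -0.2411] turn units [0.5    0.0013 0.0023]
side shield_handle [(0.97, array([ 0.5653, -0.0963,  0.2604]))]
side shield_hinge [(0.7, array([ 0.7391, -0.1182,  0.0831]))]
side 868 normal [-0.6931  0.0907 -0.7151] angle 44.35128557243451
top shield_handle []
top shield_hinge []
top 355 normal [-0.6939  0.0945 -0.7138] angle 44.45151226641212
```

View pics/e_side.png

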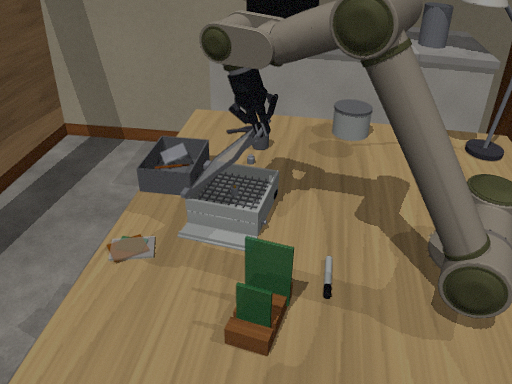

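```bash
python3 -m pendant '[[[0,0.018,-0.048],[0.1,0,0]],[[0,0,0],[0,0,0]],[[0,0,0],[0,0,0]],[[0,0,0],[0,0,0]],[[0,0,0],[0,0,0]]]'
python3 arc.py && python3 -c "
from h import *
print(close_job())"
```

```text
time_s: 26.8
position: [0.5608, -0.0937, 0.2415]
tool_rot: [[0.133, 0.927, -0.35], [0.991, -0.123, 0.052], [0.005, -0.353, -0.935]]
ft_force: [-0.3, 5.6, -1.5]
grip_width: 0.0099
gripper_force: 60.8
t 26.8 H [ 0.7383 -0.1178  0.085 ] grasp [ 0.5675 -0.0947  0.2593] rad 0.24509819691142823 ang 45.31177048488201 lat 3.342433174390036e-05
F tool [ 5.4559 -0.4258  1.8299] Fw [-0.3076  5.554  -1.5347] w 0.009896030699658285 q [-19.5982  33.4688  55.3547  -4.2283 111.4541 -12.8357]
1 shift units [ 0.0003  0.0371 -0.0969] turn units [0.2    0.0005 0.0009]
2.5 shift units [ 0.0008  0.0959 -0.241 ] turn units [0.5    0.0012 0.0022]
the job is handed in; nothing more can be done
None
```

The tile stands upright and fully down in the middle of the rack's free slot, released. The shield was then lifted and is held in the fingers at about 45 degrees; I handed the job in at 26.8 s (limit 56 s).

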